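# Reload the specimen bottles in reverse order

## Robot

A 7-joint arm with a two-finger parallel gripper is mounted at the origin on the work surface. World frame = base frame: x ahead of the robot, y to its left, z up, the work surface at z = 0. Lengths are in mm, angles in rad, forces in N, time in s.
With the tool pointing down it reaches from about 400 to 900 mm from the base axis. Payload 5.6 kg.
Tool frame: the origin (TCP) lies at the centre of the arm's flange, where the gripper is bolted on; the fingertips stand 190 mm ahead of it and the grasp point (between the pads) lies 171 mm ahead of it; z points along the fingers, y is the line along which they close (so a half turn about z gives the same grasp; the last joint's range is limited). The gripper opens to 92 mm and grips with 3 to 60 N. Pads are 20 mm wide; open, the fingers measure 128 mm over their backs; the gripper's body (75 mm by 189 mm) begins 69 mm behind the grasp point.
Start: joints at [-1.334, 0.468, -0.012, 1.603, 0.006, 1.071, -0.056], TCP at [179.539, 624.714, 404.692] pointing down, gripper open.
Joint ranges: [-2.53, 2.53], [-0.31, 2.02], [-1.57, 1.55], [0.28, 2.44], [-1.29, 4.43], [0.15, 1.84], [-2.92, 2.92]. Speed limits (rad/s): [2.57, 2.57, 3.14, 3.14, 3.14, 3.14, 3.14].

## Interface

Orientations are given as a unit quaternion [x, y, z, w].
In Python, from workcell import robot gives the robot as it stands.
- The arm moves only by the shell command python3 -m handwheel 'ROWS' [OPENING]. ROWS is JSON, a list of rows, each an object with "linear": the shift along the tool's x, y, z in m, a list of three; "twist": the turn, a rotation vector about the tool's x, y, z in rad, a list of three. In form: [{"linear": [x, y, z], "twist": [ax, ay, az]}, ...]. A call has 1 to 20 rows; each row shifts and turns the commanded pose from where the row before left it, along the tool's axes as they then stand; what a row does not reach is not made up. A row lasts 1/8 s, in which the tool goes at most 62.5 mm and 10.7 degrees, less where a joint would pass 70% of its speed; a pose out of reach is approached as far as the arm can. A call is refused whole if a number of a shift passes 0.0625 or a number of a turn 0.188, either way. A call with a gripper value outside its range is refused whole. OPENING is the opening, from -1 (shut) to 1 (fully open), set as the call begins (- or left out, the last holds). The fingers move at their own pace and stop on an object; the grip force is fixed at half the most. Time passes only in rows, so rows that do not move let the fingers close. It gives the time, the measured TCP pose, the force, the opening and the grip force at its end, in the units of the state.
- robot.get_state(): the state, without advancing time (a new reading comes with each control period).
- robot.get_image(name): name is "side" or "top"; returns the picture (400x640x3 uint8, blue, green, red); there is no depth.
- robot.camera_params(name): a dict with "intrinsics" (3x3 intrinsics, pixels), "position" and "rotation" of the camera in the world. Camera axes: x right, y up, looking along -z (the intrinsics and any distortion apply to the point x, -y, -z); pixel columns grow to the right and rows downward; lengths in mm; the calibration is good to about 2 mm. A picture is of the moment at which its call begins. camera_params takes no time and is no camera call.
- robot.close_job(): hands the job in; it is judged then, once.
The state is a dict: "clock": time; "joint_positions": joint angles; "qd": joint speeds; "tau": joint torques, N m; "ee_pos": TCP position; "ee_rot": TCP orientation; "wrist_force": force on the tool from outside, world axes, zero at the start; "ft_torque": the same for the moment, N m; "gripper_width": opening from 0.0 (shut) to 1.0 (fully open); "gripper_force": force on a finger pad.
Only numpy, scipy, OpenCV 4.12 (cv2) and the standard library are available. Lean on these libraries where they do the work, as an engineer would, in place of code of your own. Each camera call takes 0.05 s, during which the arm holds its last target. There are 200 camera calls.

## Task

Move the four specimen bottles from the grey rack to the white rack in reverse order: the bottle that starts nearest the grey rack's black end goes into the cell farthest from the white rack's black end, and so on along the row, so that the one that starts farthest from the black end finishes nearest to it. Stand each bottle upright on the floor of its own cell, with no bottle ever tipped over, and leave the brown bottle, the culture dishes and the slide box where they are.

Things in the scene. Friction and masses are not known exactly. Their poses are not given: they have to be found in the camera images.
- grey_rack: grey fixed rack, 66 x 268 mm, turned any way round; four open cells in a row along its y, centres at y = +90, +30, -30, -90 mm, x = 0. Cells 54 x 54 mm inside, floor 5 mm above the bench, walls 6 mm thick and 28 mm high. A black block, 34 mm high, marks its +y end only. Origin on the bench under the middle of the cells, z up. Starts with a bottle on a coloured pad in each cell.
- white_rack: white fixed rack, 66 x 268 mm, turned any way round; four open cells in a row along its y, centres at y = +90, +30, -30, -90 mm, x = 0. Cells 54 x 54 mm inside, floor 5 mm above the bench, walls 6 mm thick and 28 mm high. A black block, 34 mm high, marks its +y end only. Origin on the bench under the middle of the cells, z up. Empty at the start.
- red_bottle: small specimen bottle with a red screw cap, clear body 28 mm in diameter, cap 32 mm in diameter over the top 20 mm, 90 mm tall in all, about 45 g, closed and rigid. Origin at the centre of its underside, z up along its axis.
- green_bottle: small specimen bottle with a green screw cap, clear body 28 mm in diameter, cap 32 mm in diameter over the top 20 mm, 90 mm tall in all, about 45 g, closed and rigid. Origin at the centre of its underside, z up along its axis.
- blue_bottle: small specimen bottle with a blue screw cap, clear body 28 mm in diameter, cap 32 mm in diameter over the top 20 mm, 90 mm tall in all, about 45 g, closed and rigid. Origin at the centre of its underside, z up along its axis.
- yellow_bottle: small specimen bottle with a yellow screw cap, clear body 28 mm in diameter, cap 32 mm in diameter over the top 20 mm, 90 mm tall in all, about 45 g, closed and rigid. Origin at the centre of its underside, z up along its axis.
- red_pad: red square plastic pad 50 x 50 x 4 mm, fixed on the floor of one cell of the grey rack; the bottle with the red cap stands on it at the start, so the pad keeps showing which cell that bottle came from (bottle underside 9 mm above the bench). Origin at the centre of the pad's underside.
- green_pad: green square plastic pad 50 x 50 x 4 mm, fixed on the floor of one cell of the grey rack; the bottle with the green cap stands on it at the start, so the pad keeps showing which cell that bottle came from (bottle underside 9 mm above the bench). Origin at the centre of the pad's underside.
- blue_pad: blue square plastic pad 50 x 50 x 4 mm, fixed on the floor of one cell of the grey rack; the bottle with the blue cap stands on it at the start, so the pad keeps showing which cell that bottle came from (bottle underside 9 mm above the bench). Origin at the centre of the pad's underside.
- yellow_pad: yellow square plastic pad 50 x 50 x 4 mm, fixed on the floor of one cell of the grey rack; the bottle with the yellow cap stands on it at the start, so the pad keeps showing which cell that bottle came from (bottle underside 9 mm above the bench). Origin at the centre of the pad's underside.
- brown_bottle: bystander: brown reagent bottle with a red cap, 60 mm in diameter, 120 mm tall, standing on the bench. Origin at the centre of its underside.
- dish_stack: bystander: stack of three culture dishes in one piece, 89 mm in diameter, 39 mm tall. Origin at the centre of its underside.
- slide_box: bystander: closed green slide box with a pale label, 85 x 60 x 34 mm. Origin at the centre of its underside.

How it is judged (in metres and radians):
At the end, for the whole second after the job is handed in: Each bottle is at rest, upright (within 0.1 rad) on the floor of the white rack (within 5 mm), within 18 mm of the centre of its cell along each rack axis: the cell that lies as far from the black end as its starting cell lay from the grey rack's other end (((y of red_pad in the frame of grey_rack between 0.07 and 0.11 m and y of red_bottle in the frame of white_rack between -0.108 and -0.072 m) or (y of red_pad in the frame of grey_rack between 0.01 and 0.05 m and y of red_bottle in the frame of white_rack between -0.048 and -0.012 m) or (y of red_pad in the frame of grey_rack between -0.05 and -0.01 m and y of red_bottle in the frame of white_rack between 0.012 and 0.048 m) or (y of red_pad in the frame of grey_rack between -0.11 and -0.07 m and y of red_bottle in the frame of white_rack between 0.072 and 0.108 m)) and x of red_bottle in the frame of white_rack between -0.018 and 0.018 m and z of red_bottle in the frame of white_rack between 0 and 0.01 m and angle between each of red_bottle, green_bottle, blue_bottle, yellow_bottle's own z axis and vertical below 0.1 rad and linear speed of each of red_bottle, green_bottle, blue_bottle, yellow_bottle below 0.02 m/s and angular speed of each of red_bottle, green_bottle, blue_bottle, yellow_bottle below 0.3 rad/s and ((y of green_pad in the frame of grey_rack between 0.07 and 0.11 m and y of green_bottle in the frame of white_rack between -0.108 and -0.072 m) or (y of green_pad in the frame of grey_rack between 0.01 and 0.05 m and y of green_bottle in the frame of white_rack between -0.048 and -0.012 m) or (y of green_pad in the frame of grey_rack between -0.05 and -0.01 m and y of green_bottle in the frame of white_rack between 0.012 and 0.048 m) or (y of green_pad in the frame of grey_rack between -0.11 and -0.07 m and y of green_bottle in the frame of white_rack between 0.072 and 0.108 m)) and x of green_bottle in the frame of white_rack between -0.018 and 0.018 m and z of green_bottle in the frame of white_rack between 0 and 0.01 m and ((y of blue_pad in the frame of grey_rack between 0.07 and 0.11 m and y of blue_bottle in the frame of white_rack between -0.108 and -0.072 m) or (y of blue_pad in the frame of grey_rack between 0.01 and 0.05 m and y of blue_bottle in the frame of white_rack between -0.048 and -0.012 m) or (y of blue_pad in the frame of grey_rack between -0.05 and -0.01 m and y of blue_bottle in the frame of white_rack between 0.012 and 0.048 m) or (y of blue_pad in the frame of grey_rack between -0.11 and -0.07 m and y of blue_bottle in the frame of white_rack between 0.072 and 0.108 m)) and x of blue_bottle in the frame of white_rack between -0.018 and 0.018 m and z of blue_bottle in the frame of white_rack between 0 and 0.01 m and ((y of yellow_pad in the frame of grey_rack between 0.07 and 0.11 m and y of yellow_bottle in the frame of white_rack between -0.108 and -0.072 m) or (y of yellow_pad in the frame of grey_rack between 0.01 and 0.05 m and y of yellow_bottle in the frame of white_rack between -0.048 and -0.012 m) or (y of yellow_pad in the frame of grey_rack between -0.05 and -0.01 m and y of yellow_bottle in the frame of white_rack between 0.012 and 0.048 m) or (y of yellow_pad in the frame of grey_rack between -0.11 and -0.07 m and y of yellow_bottle in the frame of white_rack between 0.072 and 0.108 m)) and x of yellow_bottle in the frame of white_rack between -0.018 and 0.018 m and z of yellow_bottle in the frame of white_rack between 0 and 0.01 m); the robot touches nothing.
It fails at once if a specimen bottle is tipped over (more than 0.6 rad) (angle between any of red_bottle, green_bottle, blue_bottle, yellow_bottle's own z axis and vertical above 0.6 rad).
It fails at once if the brown bottle, the culture dishes or the slide box is shifted by more than 20 mm (distance of any of brown_bottle, dish_stack, slide_box from where it was at the start of the episode above 0.02 m).
It also fails if it takes over 110 s, if anything falls off the work surface, if the arm or the gripper's body presses on something with over 40 N, if the wrist force passes 120 N, or if a joint passes its speed limit or range.

## Working session

There is one attempt and no reset: what is moved stays moved. The work goes in short steps, Python scripts to look and compute and a shell command to move; the robot and the scene stay as the last step left them, time stands still between calls to the robot, and variables do not carry over. Pictures are saved under pics/ and viewed, at most 14 in all, crops included, and the job is handed in when it is done.

```bash
mkdir -p pics
python3 - <<'E'
from workcell import robot
import cv2,json
for n in("side","top"):
    cv2.imwrite(f"pics/{n}0.png",robot.get_image(n)); print(n,robot.camera_params(n))
s=robot.get_state();print(s)
E
```

```text
side {'intrinsics': array([[518.14205207,   0.        , 315.53877182],
       [  0.        , 518.14205207, 195.12875274],
       [  0.        ,   0.        ,   1.        ]]), 'position': array([-436.47541056, -991.31041921,  869.51907604]), 'rotation': array([ 0.45987755, -0.19816916, -0.35046844,  0.79146288])}
top {'intrinsics': array([[382.1957683 ,   0.        , 321.89658578],
       [  0.        , 382.1957683 , 202.21240347],
       [  0.        ,   0.        ,   1.        ]]), 'position': array([424.65493666,  -9.85481368, 999.74817769]), 'rotation': array([-0.07348594,  0.06666059,  0.71217983, -0.69495041])}
{'clock': 0.1, 'joint_positions': array([-1.33399459,  0.46830018, -0.01159717,  1.60351174,  0.00600326,
        1.07141129, -0.05634203]), 'qd': array([-6.44007959e-04, -1.81468807e-03,  3.54896721e-04, -1.75949515e-03,
       -7.27983224e-04,  2.57875261e-03,  5.90037147e-05]), 'tau': array([ 3.43885722e-04, -5.21649384e+01, -1.28772156e-02, -2.44366425e+01,
       -5.68924507e-02,  1.41899631e-02,  4.20792105e-05]), 'ee_pos': array([179.49400882, 624.49795378, 403.83637459]), 'ee_rot': array([ 1.39499406e-01,  9.90221833e-01, -7.96492922e-04, -5.11983438e-05]), 'wrist_force': array([ 0.04340622, -1.09835523,  0.62894317]), 'ft_torque': array([ 0.00519515, -0.05670074, -0.00655153]), 'gripper_force': 0.0, 'gripper_width': 1.0011363157304116}
```

View pics/top0.png

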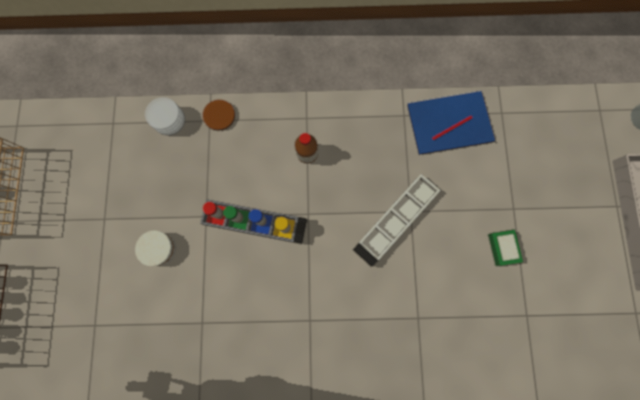

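View pics/side0.png

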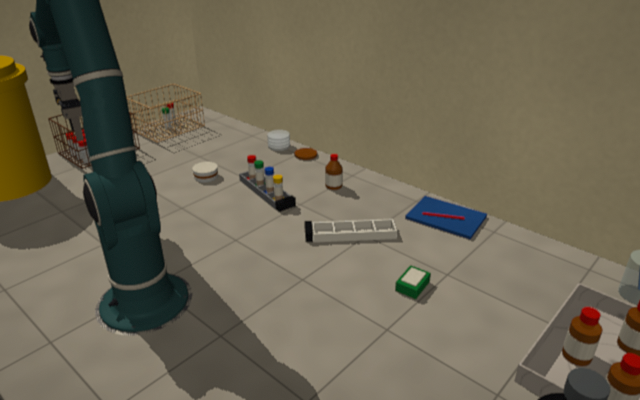

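The top view shows the grey rack at about (205–305, 202–243), with its black end on the right by yellow. The order from the black end is yellow, blue, green, red. The white rack's black end is at (367, 255) and its far end at (430, 185). The brown bottle is at (306, 147), the dish stack at (154, 248) and the slide box at (507, 248). The side view confirms this layout.

```bash
cat > h.py <<'E'
import numpy as np,cv2
from scipy.spatial.transform import Rotation as R
from workcell import robot
P={n:robot.camera_params(n) for n in("side","top")}
def ray(n,uv):
    p=P[n];d=np.linalg.inv(p["intrinsics"])@[uv[0],uv[1],1.]
    d=R.from_quat(p["rotation"]).apply(d*[1,-1,-1]);return p["position"],d/np.linalg.norm(d)
def plane(n,uv,z):
    o,d=ray(n,uv);return o+d*(z-o[2])/d[2]
def proj(n,X):
    p=P[n];c=R.from_quat(p["rotation"]).inv().apply(np.array(X)-p["position"])*[1,-1,-1]
    q=p["intrinsics"]@c;return q[:2]/q[2]
def tri(a,b):
    (o,d),(q,e)=ray("top",a),ray("side",b)
    s=np.linalg.lstsq(np.c_[d,-e],q-o,rcond=None)[0];x,y=o+d*s[0],q+e*s[1]
    return (x+y)/2,np.linalg.norm(x-y)
HUE={"red":(174,6),"green":(55,85),"blue":(105,125),"yellow":(20,32)}
def mask(im,c,smin=120,vmin=50):
    h,s,v=cv2.split(cv2.cvtColor(im,cv2.COLOR_BGR2HSV));a,b=HUE[c]
    m=((h>=a)&(h<=b)) if a<b else ((h>=a)|(h<=b))
    return (m&(s>smin)&(v>vmin)).astype(np.uint8)
def blobs(m,roi,amin=15):
    x0,y0,x1,y1=roi;_,_,st,ce=cv2.connectedComponentsWithStats(np.ascontiguousarray(m[y0:y1,x0:x1]))
    return [(int(s[4]),(c+[x0,y0]).round(1).tolist(),(s[:4]+[x0,y0,0,0]).tolist()) for s,c in zip(st[1:],ce[1:]) if s[4]>=amin]
E
python3 - <<'E'
from h import *
t=cv2.imread("pics/top0.png");s=cv2.imread("pics/side0.png")
for c in HUE:
    print(c,"top",blobs(mask(t,c),(195,190,315,250)),"side",blobs(mask(s,c),(235,145,300,215)))
r=lambda i,x,y,w,h,k:cv2.resize(i[y:y+h,x:x+w],None,fx=k,fy=k,interpolation=cv2.INTER_NEAREST)
A=np.vstack([np.hstack([r(t,195,190,120,60,3),r(t,345,165,110,105,3)[:180*1,:330]]),]) if 0 else None
canvas=np.zeros((600,800,3),np.uint8)
for im,x,y in((r(t,195,190,120,65,3.3),0,0),(r(t,345,168,105,105,3.3),420,0),(r(s,235,145,70,75,3.3),0,300),(r(s,297,210,110,38,3.8),320,400)):
    canvas[y:y+im.shape[0],x:x+im.shape[1]]=im[:600-y,:800-x]
cv2.imwrite("pics/c.png",canvas)
for n,im,roi in(("top",t,(345,165,455,270)),("side",s,(297,208,405,248))):
    g=cv2.cvtColor(im,cv2.COLOR_BGR2GRAY)
    print(n,"white",blobs((g>165).astype(np.uint8),roi),"black",blobs((g<45).astype(np.uint8),roi))
g=cv2.cvtColor(t,cv2.COLOR_BGR2GRAY);print(blobs((g<40).astype(np.uint8),(285,210,315,250)))
E
```

```text
red top [(302, [212.6, 212.7], [203, 202, 22, 23])] side [(60, [250.9, 158.2], [247, 155, 9, 8])]
green top [(114, [230.0, 212.1], [224, 207, 13, 12]), (110, [240.5, 222.0], [230, 212, 18, 17])] side [(51, [258.4, 164.0], [255, 161, 8, 7])]
blue top [(296, [258.9, 221.5], [249, 210, 23, 24])] side [(59, [268.7, 170.5], [265, 167, 8, 8])]
yellow top [(364, [283.1, 226.8], [273, 216, 22, 23])] side [(83, [277.4, 178.5], [273, 174, 10, 10])]
top white [(169, [423.6, 192.7], [416, 185, 17, 17]), (174, [408.9, 208.9], [401, 201, 17, 17]), (179, [394.2, 225.7], [386, 217, 18, 18]), (185, [378.9, 242.4], [371, 234, 18, 18])] black [(162, [365.0, 254.7], [355, 245, 21, 20])]
side white [(16, [353.5, 226.0], [352, 221, 4, 11]), (15, [373.5, 224.6], [372, 220, 4, 11]), (15, [345.1, 231.3], [341, 231, 11, 2]), (15, [324.3, 232.1], [319, 232, 13, 2])] black [(123, [308.3, 231.3], [305, 222, 7, 20])]
[(166, [299.8, 229.8], [295, 219, 11, 23])]
```

View pics/c.png

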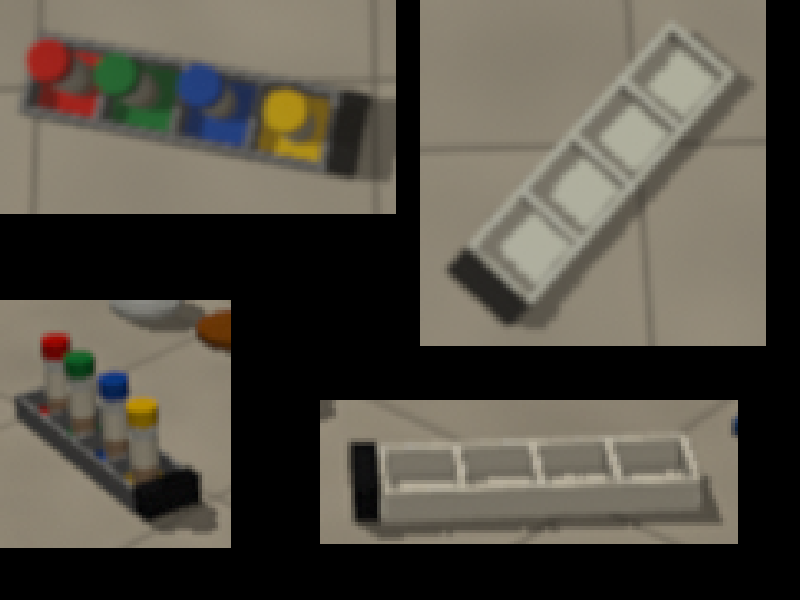

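The zoomed crop gives these rim corners in pixels:

| Rack | View | Corners |
|---|---|---|
| White | top | (421.4,174.7), (440.5,190.7), (360.2,240.7), (378.9,259.8) |
| White | side | (393.8,218.9), (397,231.1), (313.3,221.3), (312.3,233.7) |

The cap discs in the top view are near (209.5,208), (230,212.4), (255.6,215.5) and (281.7,223).

Run:
```python
from h import *
np.set_printoptions(precision=1,suppress=True)
t=cv2.imread("pics/top0.png");s=cv2.imread("pics/side0.png")
seed={"red":(209.5,208.2),"green":(230.2,212.4),"blue":(255.6,215.5),"yellow":(281.7,223)}
B={}
for c,(u,v) in seed.items():
    sb=max(blobs(mask(s,c),(235,145,300,190)))[1]
    X,e=tri((u,v),sb); P90=plane("top",(u,v),95);B[c]=P90
    print(c,"tri",X,"gap",round(e,1),"top@z95",P90,"side@81",plane("side",sb,86))
T=[(421.4,174.7),(440.5,190.7),(378.9,259.8),(360.2,240.7)]
S=[(393.8,218.9),(397,231.1),(312.3,233.7),(313.3,221.3)]
C=np.array([tri(a,b)[0] for a,b in zip(T,S)]);print("white tri",C,[round(tri(a,b)[1],1) for a,b in zip(T,S)],C.mean(0))
D=np.array([plane("top",a,28) for a in T]);print("top@28",D,D.mean(0));print("side@28",np.mean([plane("side",a,28) for a in S],0))
print("edges",[np.linalg.norm(D[i]-D[(i+1)%4]).round(1) for i in range(4)])
yw=D[2]+D[3]-D[0]-D[1];yw/=np.linalg.norm(yw);o=D.mean(0)
print("white yaxis deg",np.degrees(np.arctan2(yw[1],yw[0])))
for c,y in zip(("yellow","blue","green","red"),(-90,-30,30,90)):print("place",c,(o+yw*y)[:2])
G=np.array([plane("top",a,28) for a in[(208.6,200.6),(201.7,223.9),(293.5,242.1),(296.5,217.3)]]);print("grey",G,G.mean(0))
yg=G[2]+G[3]-G[0]-G[1];yg/=np.linalg.norm(yg);print("grey y deg",np.degrees(np.arctan2(yg[1],yg[0])))
for c,y in zip(("yellow","blue","green","red"),(90,30,-30,-90)):print("cell",c,(G.mean(0)+yg*y)[:2])
st=robot.get_state();M=R.from_quat(st["ee_rot"]).as_matrix();print(M,np.degrees(np.arctan2(M[1,1],M[0,1])))
```

```text
red tri [599.8 270.7  89.1] gap 0.9 top@z95 [599.  268.6  95. ] side@81 [603.6 276.   86. ]
green tri [588.6 220.2  87.6] gap 0.4 top@z95 [587.4 218.2  95. ] side@81 [590.5 222.8  86. ]
blue tri [579.2 158.5  87.5] gap 1.1 top@z95 [578.3 156.8  95. ] side@81 [580.7 161.1  86. ]
yellow tri [558.9  95.5  88. ] gap 1.7 top@z95 [558.5  94.1  95. ] side@81 [560.8  98.8  86. ]
white tri [[ 689.1 -267.3   25.7]
 [ 643.5 -312.6   25.2]
 [ 467.9 -141.5   27.9]
 [ 518.   -97.5   27.3]] [np.float64(3.6), np.float64(0.2), np.float64(3.0), np.float64(0.5)] [ 579.6 -204.7   26.5]
top@28 [[ 687.1 -265.4   28. ]
 [ 642.8 -311.7   28. ]
 [ 469.  -142.5   28. ]
 [ 518.1  -97.6   28. ]] [ 579.3 -204.3   28. ]
side@28 [ 577.9 -205.9   28. ]
edges [np.float64(64.1), np.float64(242.6), np.float64(66.5), np.float64(238.1)]
white yaxis deg 135.50173456069112
place yellow [ 643.5 -267.4]
place blue [ 600.7 -225.3]
place green [ 557.9 -183.3]
place red [ 515.1 -141.2]
grey [[632.1 292.3  28. ]
 [571.3 307.9  28. ]
 [518.7  71.9  28. ]
 [582.3  63.6  28. ]] [576.1 183.9  28. ]
grey y deg -102.42554777751016
cell yellow [556.7  96. ]
cell blue [569.6 154.6]
cell green [582.6 213.2]
cell red [595.5 271.8]
[[-1.   0.3 -0. ]
 [ 0.3  1.  -0. ]
 [-0.  -0.  -1. ]] 73.9622292193968
```

```bash
cat >> h.py <<'E'
def to(x,y,z,yaw):
    "tool-axis turn (deg world yaw of tool y), and shift in mm after that turn, to grasp point x,y,z"
    st=robot.get_state();M=R.from_quat(st["ee_rot"]).as_matrix()
    cur=np.degrees(np.arctan2(M[1,1],M[0,1]));a=-((yaw-cur+180)%360-180)
    N=M@R.from_euler("z",a,degrees=True).as_matrix()
    d=np.array([x,y,z+171])-st["ee_pos"]
    print("t",round(st["clock"],2),"turn",np.radians(a).round(3),"shift mm",(N.T@d).round(1),"pos",st["ee_pos"].round(1),"F",st["wrist_force"].round(1),"w",round(st["gripper_width"],3),round(st["gripper_force"],1),"tilt",np.degrees(np.arccos(-M[2,2])).round(2),"j",st["joint_positions"].round(2))
E
python3 -m handwheel '[{"linear":[0,0,0],"twist":[0,0,0.168]},{"linear":[0,0,0],"twist":[0,0,0.168]},{"linear":[0,0,0],"twist":[0,0,0.168]},{"linear":[0,0,0],"twist":[0,0,0.168]},{"linear":[0,0,0],"twist":[0,0,0.168]},{"linear":[0,0,0],"twist":[0,0,0.168]},{"linear":[0,0,0],"twist":[0,0,0.168]},{"linear":[0,0,0],"twist":[0,0,0.168]},{"linear":[0,0,0],"twist":[0,0,0.168]},{"linear":[0,0,0],"twist":[0,0,0]}]' 1
python3 -c "
from h import *
to(599,269.5,59,-12.4)"
```

```text
clock: 1.35
ee_pos: [179.3, 624.7, 404.2]
ee_rot: [0.78, 0.626, -0.0, 0.0]
wrist_force: [-0.3, 0.1, -0.4]
gripper_width: 1.004
gripper_force: 0.0
t 1.35 turn -0.003 shift mm [-256.6  486.1  174.6] pos [179.3 624.7 404.2] F [-0.3  0.1 -0.4] w 1.004 0.0 tilt 0.06 j [-1.57  0.47  0.31  1.62 -0.16  1.07 -1.43]
```

```bash
python3 -m handwheel '[{"linear":[-0.016,0.03,0],"twist":[0,0,0]},{"linear":[-0.016,0.03,0],"twist":[0,0,0]},{"linear":[-0.016,0.03,0],"twist":[0,0,0]},{"linear":[-0.016,0.03,0],"twist":[0,0,0]},{"linear":[-0.016,0.03,0],"twist":[0,0,0]},{"linear":[-0.016,0.03,0],"twist":[0,0,0]},{"linear":[-0.016,0.03,0],"twist":[0,0,0]},{"linear":[-0.016,0.03,0],"twist":[0,0,0]},{"linear":[-0.016,0.03,0],"twist":[0,0,0]},{"linear":[-0.016,0.03,0],"twist":[0,0,0]},{"linear":[-0.016,0.03,0],"twist":[0,0,0]},{"linear":[-0.016,0.03,0],"twist":[0,0,0]},{"linear":[-0.016,0.03,0],"twist":[0,0,0]},{"linear":[-0.016,0.03,0],"twist":[0,0,0]},{"linear":[-0.016,0.03,0],"twist":[0,0,0]},{"linear":[-0.016,0.03,0],"twist":[0,0,0]},{"linear":[0,0,0.02],"twist":[0,0,0]},{"linear":[0,0,0.02],"twist":[0,0,0]},{"linear":[0,0,0],"twist":[0,0,0]}]'
python3 -c "
from h import *
to(599,269.5,59,-12.4)
cv2.imwrite('pics/t1.png',np.hstack([cv2.resize(robot.get_image('top')[150:280,140:340],None,fx=2,fy=2),cv2.resize(robot.get_image('side')[90:220,190:350],None,fx=2,fy=2)]))"
```

```text
clock: 3.72
ee_pos: [590.0, 270.9, 361.8]
ee_rot: [0.78, 0.626, -0.003, -0.001]
wrist_force: [-1.0, -0.2, 0.7]
gripper_width: 1.002
gripper_force: 0.0
t 3.73 turn -0.002 shift mm [  0.9   9.7 131.7] pos [590.  270.9 361.8] F [-1.  -0.2  0.7] w 1.002 0.0 tilt 0.31 j [-0.8   0.53  0.44  1.66 -0.26  1.01 -0.49]
```

View pics/t1.png

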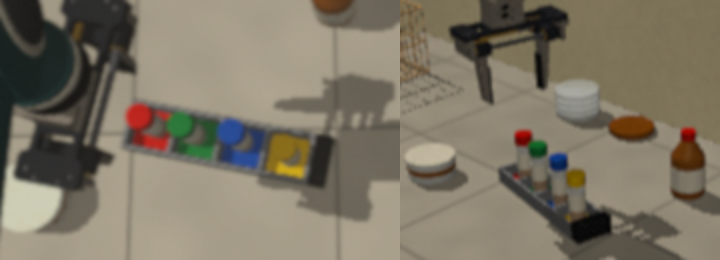

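The arm's fingers straddle the rack crosswise, up and to the left of the red cap in the top view, as parallax predicts. The rest of the scene hasn't moved.

```bash
python3 -m handwheel '[{"linear":[0.001,0.0095,0],"twist":[0,0,0]},{"linear":[0,0,0.022],"twist":[0,0,0]},{"linear":[0,0,0.022],"twist":[0,0,0]},{"linear":[0,0,0.022],"twist":[0,0,0]},{"linear":[0,0,0.022],"twist":[0,0,0]},{"linear":[0,0,0.022],"twist":[0,0,0]},{"linear":[0,0,0.022],"twist":[0,0,0]},{"linear":[0,0,0],"twist":[0,0,0]},{"linear":[0,0,0],"twist":[0,0,0]}]'
python3 -c "
from h import *
to(599,269.5,59,-12.4)
i=robot.get_image('side');print(blobs(mask(i,'red'),(235,145,300,190)))
cv2.imwrite('pics/t2.png',np.hstack([cv2.resize(robot.get_image('top')[150:280,140:340],None,fx=2,fy=2),cv2.resize(i[90:220,190:350],None,fx=2,fy=2)]))"
```

```text
clock: 4.95
ee_pos: [601.6, 268.6, 233.1]
ee_rot: [0.781, 0.625, 0.0, 0.0]
wrist_force: [-0.1, -0.6, -0.3]
gripper_width: 0.997
gripper_force: 0.0
t 4.95 turn -0.005 shift mm [ 0.3 -2.8  3.1] pos [601.6 268.6 233.1] F [-0.1 -0.6 -0.3] w 0.997 0.0 tilt 0.05 j [-0.74  0.7   0.38  1.71 -0.34  0.79 -0.42]
[(61, [251.0, 158.3], [247, 155, 9, 8])]
```

View pics/t2.png

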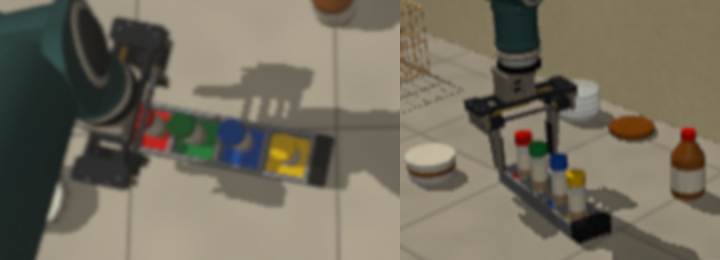

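The fingers straddle the red bottle, with its cap at about (251,158) in the side view, and it's undisturbed. I'll close the gripper.

```bash
python3 -m handwheel '[{"linear":[0,-0.002,0.003],"twist":[0,0,0]},{"linear":[0,0,0],"twist":[0,0,0]},{"linear":[0,0,0],"twist":[0,0,0]},{"linear":[0,0,0],"twist":[0,0,0]},{"linear":[0,0,0],"twist":[0,0,0]},{"linear":[0,0,0],"twist":[0,0,0]},{"linear":[0,0,0],"twist":[0,0,0]},{"linear":[0,0,0],"twist":[0,0,0]}]' -1
python3 -c "
from h import *
to(599,269.5,59,-12.4)"
```

```text
clock: 6.05
ee_pos: [599.3, 269.0, 229.7]
ee_rot: [0.781, 0.625, 0.0, 0.0]
wrist_force: [-0.5, 0.2, 0.8]
gripper_width: 0.341
gripper_force: 30.0
t 6.05 turn -0.005 shift mm [ 0.4 -0.4 -0.3] pos [599.3 269.  229.7] F [-0.5  0.2  0.8] w 0.341 30.0 tilt 0.0 j [-0.74  0.71  0.37  1.71 -0.34  0.79 -0.42]
```

The width of 31.4 mm matches the cap rather than the 28 mm body, so the pads reach the cap's lower edge. I'll regrasp squarely on the cap, 28 mm higher.

```bash
python3 -m handwheel '[{"linear":[0,0,0],"twist":[0,0,0]},{"linear":[0,0,0],"twist":[0,0,0]},{"linear":[0,0,0],"twist":[0,0,0]},{"linear":[0,0,-0.014],"twist":[0,0,0]},{"linear":[0,0,-0.014],"twist":[0,0,0]},{"linear":[0,0,0],"twist":[0,0,0]},{"linear":[0,0,0],"twist":[0,0,0]}]' 0
python3 -m handwheel '[{"linear":[0,0,0],"twist":[0,0,0]},{"linear":[0,0,0],"twist":[0,0,0]},{"linear":[0,0,0],"twist":[0,0,0]},{"linear":[0,0,0],"twist":[0,0,0]},{"linear":[0,0,-0.01],"twist":[0,0,0]},{"linear":[0,0,-0.02],"twist":[0,0,0]},{"linear":[0,0,-0.03],"twist":[0,0,0]},{"linear":[0,0,-0.03],"twist":[0,0,0]},{"linear":[0,0,-0.03],"twist":[0,0,0]},{"linear":[0,0,0],"twist":[0,0,0]},{"linear":[0,0,0],"twist":[0,0,0]}]' -1
python3 -c "
from h import *
to(515.1,-141.2,85,45.5)
cv2.imwrite('pics/t3.png',np.hstack([cv2.resize(robot.get_image('top')[150:280,140:340],None,fx=2,fy=2),cv2.resize(robot.get_image('side')[90:220,190:350],None,fx=2,fy=2)]))"
```

```text
clock: 6.92
ee_pos: [599.2, 269.1, 258.0]
ee_rot: [0.781, 0.625, 0.0, -0.0]
wrist_force: [0.9, 0.8, -0.5]
gripper_width: 0.5
gripper_force: 0.0
clock: 8.3
ee_pos: [598.9, 268.9, 377.7]
ee_rot: [0.781, 0.625, -0.0, -0.0]
wrist_force: [-0.3, -0.7, -1.0]
gripper_width: 0.339
gripper_force: 30.0
t 8.3 turn -1.015 shift mm [-227.7 -351.3  121.7] pos [598.9 268.9 377.7] F [-0.3 -0.7 -1. ] w 0.339 30.0 tilt 0.02 j [-0.79  0.53  0.45  1.63 -0.25  1.04 -0.49]
```

View pics/t3.png

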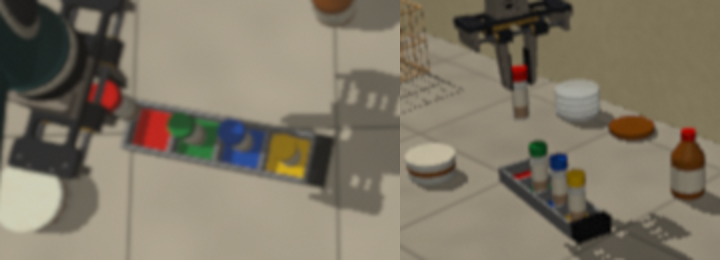

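The red bottle hangs upright in the gripper and the red pad is exposed at (153,130) in the crop. I'll turn and carry it over.

```bash
python3 -m handwheel '[{"linear":[0,0,0],"twist":[0,0,-0.145]},{"linear":[0,0,0],"twist":[0,0,-0.145]},{"linear":[0,0,0],"twist":[0,0,-0.145]},{"linear":[0,0,0],"twist":[0,0,-0.145]},{"linear":[0,0,0],"twist":[0,0,-0.145]},{"linear":[0,0,0],"twist":[0,0,-0.145]},{"linear":[0,0,0],"twist":[0,0,-0.145]},{"linear":[-0.01,-0.015,0],"twist":[0,0,0]},{"linear":[-0.017,-0.026,0],"twist":[0,0,0]},{"linear":[-0.02,-0.031,0],"twist":[0,0,0]},{"linear":[-0.02,-0.031,0],"twist":[0,0,0]},{"linear":[-0.02,-0.031,0],"twist":[0,0,0]},{"linear":[-0.02,-0.031,0],"twist":[0,0,0]},{"linear":[-0.02,-0.031,0],"twist":[0,0,0]},{"linear":[-0.02,-0.031,0],"twist":[0,0,0]},{"linear":[-0.02,-0.031,0],"twist":[0,0,0]},{"linear":[-0.02,-0.031,0],"twist":[0,0,0]},{"linear":[-0.02,-0.031,0],"twist":[0,0,0]},{"linear":[-0.015,-0.023,0],"twist":[0,0,0]},{"linear":[0,0,0],"twist":[0,0,0]}]'
python3 -c "
from h import *
to(515.1,-141.2,85,45.5)
print(blobs(mask(robot.get_image('side'),'red'),(180,50,360,215)))"
```

```text
clock: 10.9
ee_pos: [515.6, -134.2, 377.4]
ee_rot: [0.382, 0.924, -0.001, -0.0]
wrist_force: [-0.3, -0.2, -0.7]
gripper_width: 0.342
gripper_force: 30.0
t 10.9 turn -0.008 shift mm [ -4.6  -5.2 121.4] pos [ 515.6 -134.2  377.4] F [-0.3 -0.2 -0.7] w 0.342 30.0 tilt 0.07 j [-0.1   0.31  0.35  1.94 -0.13  0.92  1.1 ]
[(25, [317.7, 171.2], [316, 167, 4, 10]), (28, [251.3, 177.0], [247, 175, 9, 5])]
```

```bash
python3 -m handwheel '[{"linear":[0,0,0.022],"twist":[0,0,0]},{"linear":[0,0,0.022],"twist":[0,0,0]},{"linear":[0,0,0.022],"twist":[0,0,0]},{"linear":[0,0,0.022],"twist":[0,0,0]},{"linear":[0,0,0],"twist":[0,0,0]},{"linear":[0,0,0],"twist":[0,0,0]}]'
python3 -c "
from h import *
to(515.1,-141.2,83,45.5)
cv2.imwrite('pics/t4.png',np.hstack([cv2.resize(robot.get_image('top')[150:280,300:460],None,fx=2,fy=2),cv2.resize(robot.get_image('side')[130:260,270:450],None,fx=2,fy=2)]))"
```

```text
clock: 11.7
ee_pos: [517.5, -130.7, 290.3]
ee_rot: [0.379, 0.926, 0.0, 0.0]
wrist_force: [0.5, -1.1, -0.2]
gripper_width: 0.342
gripper_force: 30.0
t 11.7 turn 0.0 shift mm [-5.7 -9.2 36.2] pos [ 517.5 -130.7  290.3] F [ 0.5 -1.1 -0.2] w 0.342 30.0 tilt 0.04 j [-0.07  0.43  0.31  2.   -0.19  0.74  1.16]
```

View pics/t4.png

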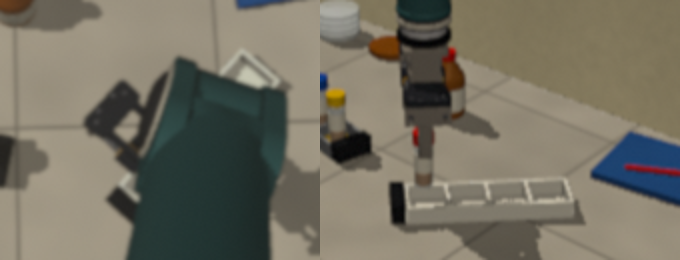

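The side view shows the red bottle over the first cell by the black end, with its base at about (425,185) in the crop. I'll correct the last few millimetres and lower it.

```bash
python3 -m handwheel '[{"linear":[-0.006,-0.009,0],"twist":[0,0,0]},{"linear":[0,0,0],"twist":[0,0,0]},{"linear":[0,0,0],"twist":[0,0,0]},{"linear":[0,0,0.011],"twist":[0,0,0]},{"linear":[0,0,0.011],"twist":[0,0,0]},{"linear":[0,0,0.01],"twist":[0,0,0]},{"linear":[0,0,0],"twist":[0,0,0]},{"linear":[0,0,0],"twist":[0,0,0]}]'
python3 -c "
from h import *
to(515.1,-141.2,83,45.5)"
```

```text
clock: 12.8
ee_pos: [515.2, -141.9, 257.6]
ee_rot: [0.379, 0.925, -0.0, -0.0]
wrist_force: [0.5, 0.4, 0.1]
gripper_width: 0.338
gripper_force: 30.0
t 12.8 turn -0.0 shift mm [0.6 0.5 3.6] pos [ 515.2 -141.9  257.6] F [0.5 0.4 0.1] w 0.338 30.0 tilt 0.01 j [-0.03  0.49  0.3   2.01 -0.22  0.67  1.2 ]
```

```bash
python3 -m handwheel '[{"linear":[0,0,0.002],"twist":[0,0,0]},{"linear":[0,0,0.002],"twist":[0,0,0]},{"linear":[0,0,0],"twist":[0,0,0]},{"linear":[0,0,0],"twist":[0,0,0]}]'
python3 -c "
from h import *
to(587.4,218.2,88,-12.4)"
```

```text
clock: 13.3
ee_pos: [515.1, -141.8, 253.8]
ee_rot: [0.379, 0.926, 0.0, 0.0]
wrist_force: [-0.4, -0.2, -0.8]
gripper_width: 0.337
gripper_force: 30.0
t 13.3 turn 1.01 shift mm [367.1  -6.7  -5.2] pos [ 515.1 -141.8  253.8] F [-0.4 -0.2 -0.8] w 0.337 30.0 tilt 0.01 j [-0.03  0.49  0.29  2.01 -0.22  0.67  1.2 ]
```

```bash
python3 -m handwheel '[{"linear":[0,0,0.001],"twist":[0,0,0]},{"linear":[0,0,0],"twist":[0,0,0]}]'
python3 -m handwheel '[{"linear":[0,0,0],"twist":[0,0,0]},{"linear":[0,0,0],"twist":[0,0,0]},{"linear":[0,0,0],"twist":[0,0,0]},{"linear":[0,0,-0.01],"twist":[0,0,0]},{"linear":[0,0,-0.02],"twist":[0,0,0]},{"linear":[0,0,-0.03],"twist":[0,0,0]},{"linear":[0,0,-0.03],"twist":[0,0,0]},{"linear":[0,0,0],"twist":[0,0,0.145]},{"linear":[0,0,0],"twist":[0,0,0.145]},{"linear":[0,0,0],"twist":[0,0,0.145]},{"linear":[0,0,0],"twist":[0,0,0.145]},{"linear":[0,0,0],"twist":[0,0,0.145]},{"linear":[0,0,0],"twist":[0,0,0.145]},{"linear":[0,0,0],"twist":[0,0,0.14]},{"linear":[0,0,0],"twist":[0,0,0]}]' 0.2
python3 -c "
from h import *
to(587.4,218.2,88,-12.4)
cv2.imwrite('pics/t5.png',np.hstack([cv2.resize(robot.get_image('top')[150:280,300:460],None,fx=2,fy=2),cv2.resize(robot.get_image('side')[130:260,270:450],None,fx=2,fy=2)]))"
```

```text
clock: 13.55
ee_pos: [515.3, -141.9, 253.1]
ee_rot: [0.379, 0.925, 0.0, 0.0]
wrist_force: [-0.9, -0.3, 5.2]
gripper_width: 0.341
gripper_force: 30.0
clock: 15.42
ee_pos: [515.1, -141.7, 343.2]
ee_rot: [0.779, 0.627, 0.0, 0.0]
wrist_force: [0.5, 0.1, -0.4]
gripper_width: 0.601
gripper_force: 0.0
t 15.43 turn 0.002 shift mm [367.   -6.8  84.2] pos [ 515.1 -141.7  343.2] F [ 0.5  0.1 -0.4] w 0.601 0.0 tilt 0.03 j [-0.25  0.38  0.57  1.97 -0.26  0.86  0.24]
```

View pics/t5.png

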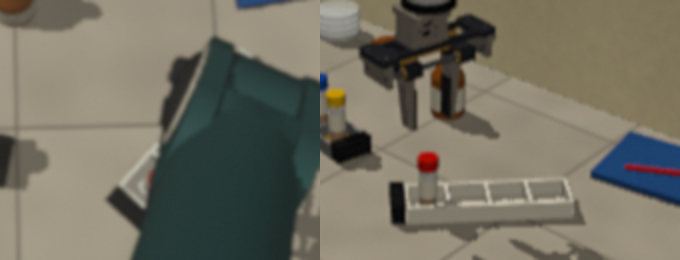

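The red bottle stands upright in the cell next to the black end, at (428,175) in the crop. Green is next.

```bash
python3 -m handwheel '[{"linear":[0.015,0,0],"twist":[0,0,0]},{"linear":[0.03,0,0],"twist":[0,0,0]},{"linear":[0.031,0,0],"twist":[0,0,0]},{"linear":[0.031,0,0],"twist":[0,0,0]},{"linear":[0.031,0,0],"twist":[0,0,0]},{"linear":[0.031,-0.003,0],"twist":[0,0,0]},{"linear":[0.031,-0.003,0],"twist":[0,0,0]},{"linear":[0.031,0,0],"twist":[0,0,0]},{"linear":[0.031,0,0],"twist":[0,0,0]},{"linear":[0.031,0,0],"twist":[0,0,0]},{"linear":[0.031,0,0],"twist":[0,0,0]},{"linear":[0.031,0,0],"twist":[0,0,0]},{"linear":[0.015,0,0],"twist":[0,0,0]},{"linear":[0,0,0],"twist":[0,0,0]},{"linear":[0,0,0],"twist":[0,0,0]},{"linear":[0,0,0],"twist":[0,0,0]}]'
python3 -c "
from h import *
to(587.4,218.2,87,-12.4)"
```

```text
clock: 17.52
ee_pos: [588.6, 219.4, 342.9]
ee_rot: [0.78, 0.626, -0.0, 0.0]
wrist_force: [0.4, 0.2, -0.2]
gripper_width: 0.6
gripper_force: 0.0
t 17.52 turn -0.002 shift mm [-1.4 -0.9 84.9] pos [588.6 219.4 342.9] F [ 0.4  0.2 -0.2] w 0.6 0.0 tilt 0.02 j [-0.75  0.52  0.47  1.74 -0.28  0.95 -0.39]
```

```bash
python3 -m handwheel '[{"linear":[-0.001,-0.001,0.02],"twist":[0,0,0]},{"linear":[0,0,0.02],"twist":[0,0,0]},{"linear":[0,0,0.02],"twist":[0,0,0]},{"linear":[0,0,0.015],"twist":[0,0,0]},{"linear":[0,0,0.01],"twist":[0,0,0]},{"linear":[0,0,0],"twist":[0,0,0]},{"linear":[0,0,0],"twist":[0,0,0]}]'
python3 -m handwheel '[{"linear":[0,0,0],"twist":[0,0,0]},{"linear":[0,0,0],"twist":[0,0,0]},{"linear":[0,0,0],"twist":[0,0,0]},{"linear":[0,0,0],"twist":[0,0,0]},{"linear":[0,0,0],"twist":[0,0,0]}]' -1
python3 -m handwheel '[{"linear":[0,0,-0.01],"twist":[0,0,0]},{"linear":[0,0,-0.02],"twist":[0,0,0]},{"linear":[0,0,-0.03],"twist":[0,0,0]},{"linear":[0,0,-0.03],"twist":[0,0,0]},{"linear":[0,0,-0.03],"twist":[0,0,0]},{"linear":[0,0,0],"twist":[0,0,-0.145]},{"linear":[0,0,0],"twist":[0,0,-0.145]},{"linear":[0,0,0],"twist":[0,0,-0.145]},{"linear":[0,0,0],"twist":[0,0,-0.145]},{"linear":[0,0,0],"twist":[0,0,-0.145]},{"linear":[0,0,0],"twist":[0,0,-0.145]},{"linear":[0,0,0],"twist":[0,0,-0.14]},{"linear":[0,0,0],"twist":[0,0,0]},{"linear":[0,0,0],"twist":[0,0,0]}]'
python3 -c "
from h import *
to(557.9,-183.3,82,45.5)"
```

```text
clock: 18.4
ee_pos: [587.7, 220.1, 258.2]
ee_rot: [0.779, 0.627, 0.001, 0.0]
wrist_force: [0.2, -0.4, -0.0]
gripper_width: 0.599
gripper_force: 0.0
clock: 19.02
ee_pos: [587.5, 220.2, 258.1]
ee_rot: [0.779, 0.627, 0.0, 0.0]
wrist_force: [0.9, -0.1, 2.7]
gripper_width: 0.337
gripper_force: 30.0
clock: 20.78
ee_pos: [587.4, 219.9, 378.4]
ee_rot: [0.38, 0.925, 0.0, 0.0]
wrist_force: [-0.2, 0.9, -0.8]
gripper_width: 0.339
gripper_force: 30.0
t 20.77 turn -0.003 shift mm [-261.5 -308.3  125.3] pos [587.4 219.9 378.4] F [-0.2  0.9 -0.8] w 0.339 30.0 tilt 0.05 j [-0.61  0.46  0.26  1.7  -0.13  1.    0.49]
```

```bash
python3 -m handwheel '[{"linear":[-0.0085,-0.01,0],"twist":[0,0,0]},{"linear":[-0.0175,-0.0206,0],"twist":[0,0,0]},{"linear":[-0.0175,-0.0206,0],"twist":[0,0,0]},{"linear":[-0.0175,-0.0206,0],"twist":[0,0,0]},{"linear":[-0.0175,-0.0206,0],"twist":[0,0,0]},{"linear":[-0.0175,-0.0206,0],"twist":[0,0,0]},{"linear":[-0.0175,-0.0206,0],"twist":[0,0,0]},{"linear":[-0.0175,-0.0206,0],"twist":[0,0,0]},{"linear":[-0.0175,-0.0206,0],"twist":[0,0,0]},{"linear":[-0.0175,-0.0206,0],"twist":[0,0,0]},{"linear":[-0.0175,-0.0206,0],"twist":[0,0,0]},{"linear":[-0.0175,-0.0206,0],"twist":[0,0,0]},{"linear":[-0.0175,-0.0206,0],"twist":[0,0,0]},{"linear":[-0.0175,-0.0206,0],"twist":[0,0,0]},{"linear":[-0.0175,-0.0206,0],"twist":[0,0,0]},{"linear":[-0.0085,-0.01,0],"twist":[0,0,0]},{"linear":[0,0,0],"twist":[0,0,0]},{"linear":[0,0,0],"twist":[0,0,0]},{"linear":[0,0,0],"twist":[0,0,0]}]'
python3 -c "
from h import *
to(557.9,-183.3,82,45.5)"
```

```text
clock: 23.15
ee_pos: [558.3, -182.3, 377.6]
ee_rot: [0.378, 0.926, 0.0, -0.0]
wrist_force: [-0.4, 0.1, 0.1]
gripper_width: 0.339
gripper_force: 30.0
t 23.15 turn 0.002 shift mm [ -0.5  -1.  124.6] pos [ 558.3 -182.3  377.6] F [-0.4  0.1  0.1] w 0.339 30.0 tilt 0.03 j [-0.04  0.4   0.38  1.81 -0.18  0.97  1.21]
```

```bash
python3 -m handwheel '[{"linear":[0,-0.001,0.02],"twist":[0,0,0]},{"linear":[0,0,0.024],"twist":[0,0,0]},{"linear":[0,0,0.024],"twist":[0,0,0]},{"linear":[0,0,0.02],"twist":[0,0,0]},{"linear":[0,0,0.015],"twist":[0,0,0]},{"linear":[0,0,0.01],"twist":[0,0,0]},{"linear":[0,0,0.007],"twist":[0,0,0]},{"linear":[0,0,0.002],"twist":[0,0,0]},{"linear":[0,0,0],"twist":[0,0,0]},{"linear":[0,0,0],"twist":[0,0,0]}]'
python3 -c "
from h import *
to(557.9,-183.3,82,45.5)"
```

```text
clock: 24.4
ee_pos: [557.5, -184.3, 256.2]
ee_rot: [0.379, 0.925, 0.0, 0.0]
wrist_force: [0.3, 0.6, -0.7]
gripper_width: 0.34
gripper_force: 30.0
t 24.4 turn -0.0 shift mm [0.4 1.  3.2] pos [ 557.5 -184.3  256.2] F [ 0.3  0.6 -0.7] w 0.34 30.0 tilt 0.05 j [ 0.01  0.56  0.32  1.88 -0.26  0.73  1.28]
```

```bash
python3 -m handwheel '[{"linear":[0,0,0.002],"twist":[0,0,0]},{"linear":[0,0,0.001],"twist":[0,0,0]},{"linear":[0,0,0],"twist":[0,0,0]}]'
python3 -m handwheel '[{"linear":[0,0,0],"twist":[0,0,0]},{"linear":[0,0,0],"twist":[0,0,0]},{"linear":[0,0,0],"twist":[0,0,0]},{"linear":[0,0,-0.01],"twist":[0,0,0]},{"linear":[0,0,-0.02],"twist":[0,0,0]},{"linear":[0,0,-0.03],"twist":[0,0,0]},{"linear":[0,0,-0.03],"twist":[0,0,0]},{"linear":[0,0,0],"twist":[0,0,0.145]},{"linear":[0,0,0],"twist":[0,0,0.145]},{"linear":[0,0,0],"twist":[0,0,0.145]},{"linear":[0,0,0],"twist":[0,0,0.145]},{"linear":[0,0,0],"twist":[0,0,0.145]},{"linear":[0,0,0],"twist":[0,0,0.145]},{"linear":[0,0,0],"twist":[0,0,0.14]},{"linear":[0,0,0],"twist":[0,0,0]}]' 0.2
python3 -c "
from h import *
to(578.3,157,87,-12.4)
i=robot.get_image('side')
for c in HUE:print(c,blobs(mask(i,c),(240,145,410,240)))"
```

```text
clock: 24.78
ee_pos: [557.8, -184.5, 254.0]
ee_rot: [0.379, 0.925, 0.0, 0.001]
wrist_force: [-1.4, 1.0, 7.0]
gripper_width: 0.34
gripper_force: 30.0
clock: 26.65
ee_pos: [557.5, -184.1, 343.9]
ee_rot: [0.779, 0.627, 0.001, 0.001]
wrist_force: [0.8, -0.4, -1.1]
gripper_width: 0.603
gripper_force: 0.0
t 26.65 turn 0.002 shift mm [337.6 -53.   85.9] pos [ 557.5 -184.1  343.9] F [ 0.8 -0.4 -1.1] w 0.603 0.0 tilt 0.08 j [-0.2   0.48  0.61  1.85 -0.34  0.92  0.35]
red [(30, [251.5, 176.9], [247, 175, 10, 5]), (97, [323.5, 210.6], [319, 206, 10, 11])]
green [(19, [260.1, 183.2], [256, 182, 9, 4]), (75, [344.9, 210.0], [341, 206, 9, 9])]
blue [(59, [268.7, 170.5], [265, 167, 8, 8]), (21, [407.8, 215.5], [406, 212, 4, 7])]
yellow [(81, [277.2, 178.5], [273, 174, 10, 10])]
```

Contact at 7 N confirms the green bottle is seated, with the red and green caps standing at (323,211) and (345,210). Blue is next.

```bash
python3 -m handwheel '[{"linear":[0.013,-0.002,0],"twist":[0,0,0]},{"linear":[0.026,-0.0041,0],"twist":[0,0,0]},{"linear":[0.026,-0.0041,0],"twist":[0,0,0]},{"linear":[0.026,-0.0041,0],"twist":[0,0,0]},{"linear":[0.026,-0.0041,0],"twist":[0,0,0]},{"linear":[0.026,-0.0041,0],"twist":[0,0,0]},{"linear":[0.026,-0.0041,0],"twist":[0,0,0]},{"linear":[0.026,-0.0041,0],"twist":[0,0,0]},{"linear":[0.026,-0.0041,0],"twist":[0,0,0]},{"linear":[0.026,-0.0041,0],"twist":[0,0,0]},{"linear":[0.026,-0.0041,0],"twist":[0,0,0]},{"linear":[0.026,-0.0041,0],"twist":[0,0,0]},{"linear":[0.026,-0.0041,0],"twist":[0,0,0]},{"linear":[0.013,-0.002,0],"twist":[0,0,0]},{"linear":[0,0,0],"twist":[0,0,0]},{"linear":[0,0,0],"twist":[0,0,0]},{"linear":[0,0,0],"twist":[0,0,0]}]'
python3 -c "
from h import *
to(578.3,157,87,-12.4)"
```

```text
clock: 28.82
ee_pos: [577.9, 156.0, 342.8]
ee_rot: [0.78, 0.626, -0.0, 0.0]
wrist_force: [-0.0, -0.8, -0.5]
gripper_width: 0.598
gripper_force: 0.0
t 28.82 turn -0.001 shift mm [ 1.   0.2 84.8] pos [577.9 156.  342.8] F [-0.  -0.8 -0.5] w 0.598 0.0 tilt 0.02 j [-0.74  0.49  0.55  1.82 -0.31  0.92 -0.26]
```

```bash
python3 -m handwheel '[{"linear":[0.001,0,0.02],"twist":[0,0,0]},{"linear":[0,0,0.02],"twist":[0,0,0]},{"linear":[0,0,0.02],"twist":[0,0,0]},{"linear":[0,0,0.015],"twist":[0,0,0]},{"linear":[0,0,0.01],"twist":[0,0,0]},{"linear":[0,0,0],"twist":[0,0,0]},{"linear":[0,0,0],"twist":[0,0,0]}]'
python3 -m handwheel '[{"linear":[0,0,0],"twist":[0,0,0]},{"linear":[0,0,0],"twist":[0,0,0]},{"linear":[0,0,0],"twist":[0,0,0]},{"linear":[0,0,0],"twist":[0,0,0]},{"linear":[0,0,0],"twist":[0,0,0]}]' -1
python3 -m handwheel '[{"linear":[0,0,-0.01],"twist":[0,0,0]},{"linear":[0,0,-0.02],"twist":[0,0,0]},{"linear":[0,0,-0.03],"twist":[0,0,0]},{"linear":[0,0,-0.03],"twist":[0,0,0]},{"linear":[0,0,-0.03],"twist":[0,0,0]},{"linear":[0,0,0],"twist":[0,0,-0.145]},{"linear":[0,0,0],"twist":[0,0,-0.145]},{"linear":[0,0,0],"twist":[0,0,-0.145]},{"linear":[0,0,0],"twist":[0,0,-0.145]},{"linear":[0,0,0],"twist":[0,0,-0.145]},{"linear":[0,0,0],"twist":[0,0,-0.145]},{"linear":[0,0,0],"twist":[0,0,-0.14]},{"linear":[0,0,0],"twist":[0,0,0]},{"linear":[0,0,0],"twist":[0,0,0]}]'
python3 -c "
from h import *
to(600.7,-225.3,82,45.5)"
```

```text
clock: 29.7
ee_pos: [578.3, 158.3, 258.2]
ee_rot: [0.779, 0.627, 0.0, 0.0]
wrist_force: [-0.1, 0.2, 0.2]
gripper_width: 0.603
gripper_force: 0.0
clock: 30.32
ee_pos: [578.2, 158.4, 258.0]
ee_rot: [0.779, 0.627, 0.0, 0.0]
wrist_force: [-0.9, -0.1, 2.7]
gripper_width: 0.34
gripper_force: 30.0
clock: 32.08
ee_pos: [578.0, 158.1, 378.4]
ee_rot: [0.38, 0.925, 0.0, 0.0]
wrist_force: [0.1, -0.2, 0.1]
gripper_width: 0.344
gripper_force: 30.0
t 32.08 turn -0.003 shift mm [-284.9 -257.7  125.4] pos [578.  158.1 378.4] F [ 0.1 -0.2  0.1] w 0.344 30.0 tilt 0.05 j [-0.59  0.42  0.35  1.78 -0.17  0.98  0.61]
```

```bash
python3 -m handwheel '[{"linear":[-0.0095,-0.0086,0],"twist":[0,0,0]},{"linear":[-0.019,-0.0172,0],"twist":[0,0,0]},{"linear":[-0.019,-0.0172,0],"twist":[0,0,0]},{"linear":[-0.019,-0.0172,0],"twist":[0,0,0]},{"linear":[-0.019,-0.0172,0],"twist":[0,0,0]},{"linear":[-0.019,-0.0172,0],"twist":[0,0,0]},{"linear":[-0.019,-0.0172,0],"twist":[0,0,0]},{"linear":[-0.019,-0.0172,0],"twist":[0,0,0]},{"linear":[-0.019,-0.0172,0],"twist":[0,0,0]},{"linear":[-0.019,-0.0172,0],"twist":[0,0,0]},{"linear":[-0.019,-0.0172,0],"twist":[0,0,0]},{"linear":[-0.019,-0.0172,0],"twist":[0,0,0]},{"linear":[-0.019,-0.0172,0],"twist":[0,0,0]},{"linear":[-0.019,-0.0172,0],"twist":[0,0,0]},{"linear":[-0.019,-0.0172,0],"twist":[0,0,0]},{"linear":[-0.0095,-0.0086,0],"twist":[0,0,0]},{"linear":[0,0,0],"twist":[0,0,0]},{"linear":[0,0,0],"twist":[0,0,0]},{"linear":[0,0,0],"twist":[0,0,0]}]'
python3 -c "
from h import *
to(600.7,-225.3,82,45.5)"
```

```text
clock: 34.45
ee_pos: [600.6, -224.3, 377.7]
ee_rot: [0.378, 0.926, 0.0, -0.0]
wrist_force: [1.4, 0.3, -0.9]
gripper_width: 0.339
gripper_force: 30.0
t 34.45 turn 0.001 shift mm [ -0.9  -0.7 124.7] pos [ 600.6 -224.3  377.7] F [ 1.4  0.3 -0.9] w 0.339 30.0 tilt 0.04 j [-0.01  0.5   0.44  1.67 -0.24  1.02  1.3 ]
```

```bash
python3 -m handwheel '[{"linear":[-0.001,-0.001,0.02],"twist":[0,0,0]},{"linear":[0,0,0.024],"twist":[0,0,0]},{"linear":[0,0,0.024],"twist":[0,0,0]},{"linear":[0,0,0.02],"twist":[0,0,0]},{"linear":[0,0,0.015],"twist":[0,0,0]},{"linear":[0,0,0.01],"twist":[0,0,0]},{"linear":[0,0,0.007],"twist":[0,0,0]},{"linear":[0,0,0.002],"twist":[0,0,0]},{"linear":[0,0,0],"twist":[0,0,0]},{"linear":[0,0,0],"twist":[0,0,0]}]'
python3 -m handwheel '[{"linear":[0,0,0.001],"twist":[0,0,0]},{"linear":[0,0,0.001],"twist":[0,0,0]},{"linear":[0,0,0],"twist":[0,0,0]}]'
```

```text
clock: 35.7
ee_pos: [600.6, -227.0, 256.3]
ee_rot: [0.379, 0.926, 0.0, 0.001]
wrist_force: [-0.7, -0.1, -0.6]
gripper_width: 0.338
gripper_force: 30.0
clock: 36.08
ee_pos: [600.5, -227.0, 254.1]
ee_rot: [0.379, 0.926, 0.0, 0.0]
wrist_force: [-1.0, -0.0, 2.9]
gripper_width: 0.338
gripper_force: 30.0
```

```bash
python3 -m handwheel '[{"linear":[0,0,0],"twist":[0,0,0]},{"linear":[0,0,0],"twist":[0,0,0]},{"linear":[0,0,0],"twist":[0,0,0]},{"linear":[0,0,-0.01],"twist":[0,0,0]},{"linear":[0,0,-0.02],"twist":[0,0,0]},{"linear":[0,0,-0.03],"twist":[0,0,0]},{"linear":[0,0,-0.03],"twist":[0,0,0]},{"linear":[0,0,0],"twist":[0,0,0.145]},{"linear":[0,0,0],"twist":[0,0,0.145]},{"linear":[0,0,0],"twist":[0,0,0.145]},{"linear":[0,0,0],"twist":[0,0,0.145]},{"linear":[0,0,0],"twist":[0,0,0.145]},{"linear":[0,0,0],"twist":[0,0,0.145]},{"linear":[0,0,0],"twist":[0,0,0.14]},{"linear":[0,0,0],"twist":[0,0,0]}]' 0.2
python3 -c "
from h import *
to(558.5,94.5,87,-12.4)
i=robot.get_image('side')
for c in HUE:print(c,blobs(mask(i,c),(240,145,405,240)))"
```

```text
clock: 37.95
ee_pos: [600.6, -226.7, 345.0]
ee_rot: [0.779, 0.627, 0.0, 0.001]
wrist_force: [0.5, 0.5, 0.2]
gripper_width: 0.602
gripper_force: 0.0
t 37.95 turn 0.002 shift mm [ 304.7 -110.2   86.9] pos [ 600.6 -226.7  345. ] F [0.5 0.5 0.2] w 0.602 0.0 tilt 0.09 j [-0.17  0.58  0.67  1.71 -0.42  0.99  0.44]
red [(37, [333.0, 157.0], [330, 154, 7, 7]), (30, [251.5, 176.9], [247, 175, 10, 5]), (97, [323.5, 210.6], [319, 206, 10, 11])]
green [(19, [260.1, 183.2], [256, 182, 9, 4]), (75, [344.9, 210.0], [341, 206, 9, 9])]
blue [(28, [268.6, 190.2], [264, 188, 10, 5]), (85, [365.5, 209.5], [361, 205, 10, 10])]
yellow [(79, [277.4, 178.5], [273, 174, 10, 10])]
```

The blue cap is standing at (365.5,209.5), in line with the red and green caps. Yellow is last.

```bash
python3 -m handwheel '[{"linear":[0.0125,-0.0045,0],"twist":[0,0,0]},{"linear":[0.0235,-0.0085,0],"twist":[0,0,0]},{"linear":[0.0235,-0.0085,0],"twist":[0,0,0]},{"linear":[0.0235,-0.0085,0],"twist":[0,0,0]},{"linear":[0.0235,-0.0085,0],"twist":[0,0,0]},{"linear":[0.0235,-0.0085,0],"twist":[0,0,0]},{"linear":[0.0235,-0.0085,0],"twist":[0,0,0]},{"linear":[0.0235,-0.0085,0],"twist":[0,0,0]},{"linear":[0.0235,-0.0085,0],"twist":[0,0,0]},{"linear":[0.0235,-0.0085,0],"twist":[0,0,0]},{"linear":[0.0235,-0.0085,0],"twist":[0,0,0]},{"linear":[0.0235,-0.0085,0],"twist":[0,0,0]},{"linear":[0.0235,-0.0085,0],"twist":[0,0,0]},{"linear":[0.0125,-0.0045,0],"twist":[0,0,0]},{"linear":[0,0,0],"twist":[0,0,0]},{"linear":[0,0,0],"twist":[0,0,0]},{"linear":[0,0,0],"twist":[0,0,0]}]'
python3 -c "
from h import *
to(558.5,94.5,87,-12.4)"
```

```text
clock: 40.12
ee_pos: [557.9, 95.6, 343.8]
ee_rot: [0.78, 0.626, -0.0, 0.0]
wrist_force: [0.5, 1.0, 0.1]
gripper_width: 0.599
gripper_force: 0.0
t 40.12 turn -0.001 shift mm [-1.   0.8 85.8] pos [557.9  95.6 343.8] F [0.5 1.  0.1] w 0.599 0.0 tilt 0.02 j [-0.75  0.45  0.67  1.9  -0.35  0.91 -0.13]
```

```bash
python3 -m handwheel '[{"linear":[-0.002,0.001,0.02],"twist":[0,0,0]},{"linear":[0,0,0.02],"twist":[0,0,0]},{"linear":[0,0,0.02],"twist":[0,0,0]},{"linear":[0,0,0.015],"twist":[0,0,0]},{"linear":[0,0,0.01],"twist":[0,0,0]},{"linear":[0,0,0],"twist":[0,0,0]},{"linear":[0,0,0],"twist":[0,0,0]}]'
python3 -m handwheel '[{"linear":[0,0,0],"twist":[0,0,0]},{"linear":[0,0,0],"twist":[0,0,0]},{"linear":[0,0,0],"twist":[0,0,0]},{"linear":[0,0,0],"twist":[0,0,0]},{"linear":[0,0,0],"twist":[0,0,0]}]' -1
python3 -m handwheel '[{"linear":[0,0,-0.01],"twist":[0,0,0]},{"linear":[0,0,-0.02],"twist":[0,0,0]},{"linear":[0,0,-0.03],"twist":[0,0,0]},{"linear":[0,0,-0.03],"twist":[0,0,0]},{"linear":[0,0,-0.03],"twist":[0,0,0]},{"linear":[0,0,0],"twist":[0,0,-0.145]},{"linear":[0,0,0],"twist":[0,0,-0.145]},{"linear":[0,0,0],"twist":[0,0,-0.145]},{"linear":[0,0,0],"twist":[0,0,-0.145]},{"linear":[0,0,0],"twist":[0,0,-0.145]},{"linear":[0,0,0],"twist":[0,0,-0.145]},{"linear":[0,0,0],"twist":[0,0,-0.14]},{"linear":[0,0,0],"twist":[0,0,0]},{"linear":[0,0,0],"twist":[0,0,0]}]'
python3 -c "
from h import *
to(643.5,-267.4,82,45.5)"
```

```text
clock: 41.0
ee_pos: [558.7, 94.5, 259.2]
ee_rot: [0.779, 0.627, 0.0, 0.0]
wrist_force: [-0.0, -0.1, -0.1]
gripper_width: 0.601
gripper_force: 0.0
clock: 41.62
ee_pos: [558.4, 94.7, 259.0]
ee_rot: [0.779, 0.627, 0.0, -0.0]
wrist_force: [-1.0, 0.2, 3.1]
gripper_width: 0.339
gripper_force: 30.0
clock: 43.38
ee_pos: [558.3, 94.4, 379.4]
ee_rot: [0.38, 0.925, 0.0, 0.0]
wrist_force: [0.8, 0.6, -1.6]
gripper_width: 0.341
gripper_force: 30.0
t 43.38 turn -0.003 shift mm [-314.3 -198.4  126.4] pos [558.3  94.4 379.4] F [ 0.8  0.6 -1.6] w 0.341 30.0 tilt 0.04 j [-0.6   0.37  0.47  1.86 -0.2   0.95  0.75]
```

```bash
python3 -m handwheel '[{"linear":[-0.0105,-0.0066,0],"twist":[0,0,0]},{"linear":[-0.021,-0.0132,0],"twist":[0,0,0]},{"linear":[-0.021,-0.0132,0],"twist":[0,0,0]},{"linear":[-0.021,-0.0132,0],"twist":[0,0,0]},{"linear":[-0.021,-0.0132,0],"twist":[0,0,0]},{"linear":[-0.021,-0.0132,0],"twist":[0,0,0]},{"linear":[-0.021,-0.0132,0],"twist":[0,0,0]},{"linear":[-0.021,-0.0132,0],"twist":[0,0,0]},{"linear":[-0.021,-0.0132,0],"twist":[0,0,0]},{"linear":[-0.021,-0.0132,0],"twist":[0,0,0]},{"linear":[-0.021,-0.0132,0],"twist":[0,0,0]},{"linear":[-0.021,-0.0132,0],"twist":[0,0,0]},{"linear":[-0.021,-0.0132,0],"twist":[0,0,0]},{"linear":[-0.021,-0.0132,0],"twist":[0,0,0]},{"linear":[-0.021,-0.0132,0],"twist":[0,0,0]},{"linear":[-0.0105,-0.0066,0],"twist":[0,0,0]},{"linear":[0,0,0],"twist":[0,0,0]},{"linear":[0,0,0],"twist":[0,0,0]},{"linear":[0,0,0],"twist":[0,0,0]}]'
python3 -c "
from h import *
to(643.5,-267.4,83,45.5)"
```

```text
clock: 45.75
ee_pos: [644.4, -266.2, 378.7]
ee_rot: [0.378, 0.926, 0.0, -0.0]
wrist_force: [-0.2, 0.8, -0.1]
gripper_width: 0.336
gripper_force: 30.0
t 45.75 turn 0.001 shift mm [ -0.2  -1.5 124.7] pos [ 644.4 -266.2  378.7] F [-0.2  0.8 -0.1] w 0.336 30.0 tilt 0.04 j [ 0.    0.61  0.51  1.52 -0.32  1.1   1.38]
```

```bash
python3 -m handwheel '[{"linear":[0.001,-0.001,0.02],"twist":[0,0,0]},{"linear":[0,0,0.024],"twist":[0,0,0]},{"linear":[0,0,0.024],"twist":[0,0,0]},{"linear":[0,0,0.02],"twist":[0,0,0]},{"linear":[0,0,0.015],"twist":[0,0,0]},{"linear":[0,0,0.01],"twist":[0,0,0]},{"linear":[0,0,0.007],"twist":[0,0,0]},{"linear":[0,0,0.002],"twist":[0,0,0]},{"linear":[0,0,0],"twist":[0,0,0]},{"linear":[0,0,0],"twist":[0,0,0]}]'
python3 -m handwheel '[{"linear":[0,0,0.001],"twist":[0,0,0]},{"linear":[0,0,0.001],"twist":[0,0,0]},{"linear":[0,0,0],"twist":[0,0,0]}]'
```

```text
clock: 47.0
ee_pos: [642.9, -267.5, 257.3]
ee_rot: [0.379, 0.926, 0.0, 0.0]
wrist_force: [-0.4, 0.0, -0.2]
gripper_width: 0.342
gripper_force: 30.0
clock: 47.38
ee_pos: [642.9, -267.5, 255.1]
ee_rot: [0.379, 0.925, 0.0, 0.0]
wrist_force: [1.0, 0.5, 2.2]
gripper_width: 0.341
gripper_force: 30.0
```

Contact. I'll release, lift, and move back toward the grey rack to clear the views.

```bash
python3 -m handwheel '[{"linear":[0,0,0],"twist":[0,0,0]},{"linear":[0,0,0],"twist":[0,0,0]},{"linear":[0,0,0],"twist":[0,0,0]},{"linear":[0,0,-0.01],"twist":[0,0,0]},{"linear":[0,0,-0.02],"twist":[0,0,0]},{"linear":[0,0,-0.03],"twist":[0,0,0]},{"linear":[0,0,-0.03],"twist":[0,0,0]},{"linear":[0.02,0.013,-0.01],"twist":[0,0,0]},{"linear":[0.021,0.013,-0.01],"twist":[0,0,0]},{"linear":[0.021,0.013,0],"twist":[0,0,0]},{"linear":[0.021,0.013,0],"twist":[0,0,0]},{"linear":[0.021,0.013,0],"twist":[0,0,0]},{"linear":[0.021,0.013,0],"twist":[0,0,0]},{"linear":[0.021,0.013,0],"twist":[0,0,0]},{"linear":[0.021,0.013,0],"twist":[0,0,0]},{"linear":[0.021,0.013,0],"twist":[0,0,0]},{"linear":[0.021,0.013,0],"twist":[0,0,0]},{"linear":[0.021,0.013,0],"twist":[0,0,0]},{"linear":[0.021,0.013,0],"twist":[0,0,0]},{"linear":[0,0,0],"twist":[0,0,0]}]' 0.2
python3 -c "
from h import *
T=robot.get_image('top');S=robot.get_image('side')
roi={'top':(340,150,455,275),'side':(297,195,405,248)}
for c in HUE:
    print(c,blobs(mask(T,c),roi['top']),blobs(mask(S,c),roi['side']))
cv2.imwrite('pics/f.png',np.vstack([cv2.resize(T[130:280,280:460],None,fx=2,fy=2),cv2.resize(S[140:260,270:450],None,fx=2,fy=2)]))"
```

```text
clock: 49.88
ee_pos: [573.1, 21.4, 366.0]
ee_rot: [0.377, 0.926, 0.001, 0.001]
wrist_force: [0.5, 0.5, 0.7]
gripper_width: 0.602
gripper_force: 0.0
red [(133, [380.2, 239.2], [374, 233, 14, 13])] [(94, [323.4, 210.6], [319, 206, 10, 10])]
green [(79, [397.6, 220.5], [393, 216, 10, 10])] [(72, [344.9, 210.2], [341, 206, 9, 9])]
blue [(40, [426.2, 150.7], [419, 150, 19, 3]), (111, [414.4, 202.7], [409, 197, 12, 12])] [(81, [365.7, 209.5], [361, 205, 10, 10])]
yellow [(147, [429.6, 186.0], [423, 179, 14, 14])] [(104, [385.2, 208.8], [380, 204, 11, 11])]
```

View pics/f.png

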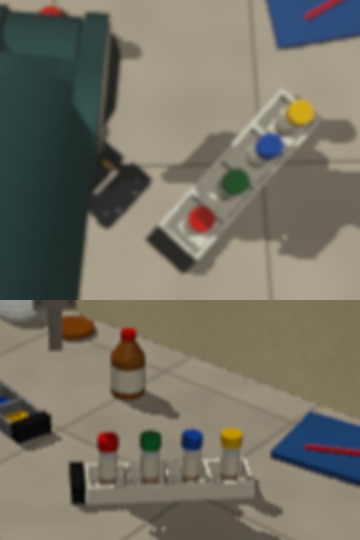

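All four bottles stand upright, ordered red, green, blue, yellow from the black end. I'll run a numeric check, then hand in.

Run:
```python
from h import *
o=np.array([579.3,-204.3]);a=np.radians(135.5);y=np.array([np.cos(a),np.sin(a)]);x=np.array([y[1],-y[0]])
ok=True
for c,t,s,g in(("red",(380.2,239.2),(323.4,210.6),90),("green",(397.6,220.5),(344.9,210.2),30),("blue",(414.4,202.7),(365.7,209.5),-30),("yellow",(429.6,186),(385.2,208.8),-90)):
    X,e=tri(t,s);d=X[:2]-o;print(c,(d@x).round(1),(d@y-g).round(1),X[2].round(1),round(e,1));ok&=abs(d@x)<12 and abs(d@y-g)<12
st=robot.get_state();print(ok,st["clock"],abs(st["qd"]).max())
if ok: print(robot.close_job())
```

```text
red 0.5 0.5 83.8 0.2
green -0.2 -2.0 83.1 0.5
blue -1.3 -2.6 83.8 1.0
yellow -1.4 0.4 84.0 1.3
True 49.975 0.01746013479371718
the job is handed in; nothing more can be done
None
```

The job is handed in: all four bottles stand upright in the white rack in reverse order (red, green, blue, yellow from its black end), within about 3 mm of their cell centres by camera check, in 50 s; the judge's verdict was not shown.

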